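Seat the block on its parallels

TASK

The metal block clamped in the bench vise has ridden up off the two steel parallels beneath it: take the wooden mallet that stands on its head and, gently, tap or press the block down on its rib with the mallet's flat face until it bears firmly on both parallels, then stand the mallet back on its head on the bench and let go. Then prove the seat with the closed fingertips: push lightly endwise on the end of the front parallel (on the side of the vise's handle) and after it on that of the rear one, so that each resists without sliding. Touch the block with the mallet only, and leave the other things on the bench alone.

Things in the scene. Friction and masses are not known exactly. Their poses are not given: they have to be found in the camera images.
- vise: Grey bench vise bolted down. Origin: on the bench top under the middle of the jaw opening. x points across the jaws from the T-handle (-x, the robot's side, reaching x = -123 mm at z = 56 mm) to the fixed jaw; y along the jaws; z up. Bed 104 mm along y, its top at z = 40 mm; jaw plates 110 mm along y, 58 mm apart, tops at z = 73 mm.
- block: Aluminium block clamped in the jaws: body 56 (x) x 120 (y) x 20 (z) mm, with a rib 12 mm wide and 8 mm high along the middle of its top. Origin: centre of the 20 mm body; axes as the vise's when seated, origin then at z = 70 mm; at first 4 to 7 mm higher. Clamp friction: it goes down only while pushed with some 15 N, then stops dead on the parallels.
- block_top (a point): Centre of the rib's top face: z = 88 mm when seated, 15 mm above the jaw tops. A slow push (5 to 10 mm/s) of the mallet there that ends at about 25 N (22 to 30) leaves the block bearing on both parallels by itself; more than 38 N spoils it.
- parallel_front: Front parallel: plain steel bar 10 (x) x 160 (y) x 20 (z) mm on edge on the vise bed, 20 mm from the middle on the handle side. Origin: centre of its underside (z = 40 mm); y along it. Its ends stick out about 20 mm past the block's. Loose, it slides at under 2.5 N; under the seated block it resists a light push of 3 to 8 N. Over 15 N is too hard.
- parallel_rear: Rear parallel: the same bar, 20 mm from the middle on the fixed jaw's side, 30 mm clear of the other. Same origin, axes and behaviour.
- front_end (a point): Middle of the -y end face of the front parallel, 80 mm from its middle, 50 mm above the bench; free to be pushed along +y.
- rear_end (a point): Middle of the -y end face of the rear parallel, likewise.
- mallet: Wooden mallet standing upright on its head, 0.46 kg give or take a fifth. Origin: centre of the head's flat underside, the face to press with; z points up the shaft. Head 105 (x) x 68 (y) x 62 (z) mm; shaft 23 (x) x 28 (y) mm, from z = 62 to 263 mm, free to be gripped from above.
- blank_c: Bystander, to be left where it lies: octagonal wood blank.
- wedge_b: Bystander, to be left where it lies: wedge.
- wax_tin: Bystander, to be left where it lies: round tin.
- spanner: Bystander, to be left where it lies: spanner.

How it is judged:
On the way, in this order (a step that is already met when the one before it is completed fails the run):
1. the block is down: within 1.5 mm of its seated height, bearing on both parallels (contact force between block and parallel_front above 2 N and contact force between block and parallel_rear above 2 N and z of block in the frame of vise below 0.0715 m), for 0.2 s.
2. the mallet stands on its head on the bench, let go, and the block still bears on both parallels (all of step 1 and angle between mallet's own z axis and vertical below 0.1 rad and height (world z) of mallet between -0.006 and 0.006 m and contact force between each of the arm, the fingers and mallet below 0.3 N), for 0.2 s.
3. the fingers push on the front parallel with over 2.5 N and it does not slide (all of step 1 and contact force between the fingers and parallel_front above 2.5 N and linear speed of parallel_front below 0.005 m/s), for 0.02 s.
4. then the same on the rear parallel (all of step 1 and contact force between the fingers and parallel_rear above 2.5 N and linear speed of parallel_rear below 0.005 m/s), for 0.02 s.
At the end, for the whole second after the job is handed in: Block's origin under 71.5 mm above the vise's foot, pressing each parallel with over 2 N; each parallel within 15 mm of the vise's middle along y; mallet upright on its head on the bench (0.1 rad), at rest, let go (all of step 2 and linear speed of mallet below 0.02 m/s and y of parallel_front in the frame of vise between -0.015 and 0.015 m and y of parallel_rear in the frame of vise between -0.015 and 0.015 m); the robot touches nothing.
It fails at once if the mallet strikes or presses the block with over 38 N (contact force between mallet and block above 38 N).
It fails at once if the fingers or arm press on the block (over 3 N) (contact force between any of the fingers, the arm and block above 3 N).
It fails at once if a parallel is pushed with over 15 N (contact force between the fingers and parallel_front above 15 N or contact force between the fingers and parallel_rear above 15 N).
It fails at once if the spanner, tin, wedge or wood blank is moved by over 30 mm (distance of any of blank_c, wedge_b, wax_tin, spanner from where it was at the start of the episode above 0.03 m).
It also fails if it takes over 62 s, if anything falls off the work surface, if the arm or the gripper's body presses on something with over 40 N, if the wrist force passes 120 N, or if a joint passes its speed limit or range.

ROBOT

A 6-joint arm with a two-finger parallel gripper is mounted at the origin on a cart in front of the work surface, level with it; the furniture and walls round the work are solid. World frame = base frame: x ahead of the robot, y to its left, z up, the work surface at z = 0. Lengths are in m, angles in rad, forces in N, time in s.
With the tool pointing down it reaches from about 0.35 to 0.975 m from the base axis. Payload 4.9 kg.
Tool frame: the origin (TCP) lies at the very end of the fingers, on their centre line; the grasp point (between the pads) lies 19 mm behind it; z points along the fingers, x is the direction in which the jaws open and shut, and the axes are right-handed (so a half turn about z gives the same grasp; the last joint's range is limited). The gripper opens to 85 mm and grips with 20 to 120 N. Pads are 22 mm wide; open, the fingers measure 114 mm over their backs; the gripper's body (76 mm by 85 mm) begins 54 mm behind the grasp point. The pads swing forward as they close: fully open they stand 13 mm farther back than shut.
Start: joints at [1.138, 0.053, 1.613, -0, 1.476, -0.119], TCP at [0.193, 0.594, 0.231] pointing down, gripper open.
Joint ranges: [-3.01, 3.01], [-1.01, 2.22], [0.06, 2.58], [-1.02, 4.17], [0.09, 2.62], [-3.14, 3.14]. Speed limits (rad/s): [2.57, 2.57, 3.14, 3.14, 3.14, 3.14].

INTERFACE

Orientations are given as a rotation vector (axis times angle).
In Python, from station import readout, viewer, ctrl, nets gives the robot as it stands. The module is installed in compiled form; this text tells all that it offers.
- The arm moves only by the tool step_arm, never from a script. Its argument "moves" is a list that holds one entry, the list of rows, each a list of 4 numbers: the shift along the world's x, y, z in cm, then the turn about the world's z in rad. In form: [[[dx, dy, dz, yaw], ...]]. A call has 1 to 10 rows; each row shifts and turns the commanded pose from where the row before left it; what a row does not reach is not made up. A row lasts 1/12 s, in which the tool goes at most 41.7 mm and 7.16 degrees, less where a joint would pass 70% of its speed; a pose out of reach is approached as far as the arm can. A call is refused whole if a number of a shift passes 4.17 or a number of a turn 0.125, either way. A call with a gripper value outside its range is refused whole. "grip" is the closure, from 0 (fully open) to 1 (shut), set as the call begins (left out, the last holds). The fingers move at their own pace and stop on an object; "squeeze" is the grip in N (left out, the last holds). Time passes only in rows, so rows that do not move let the fingers close. It gives the time, the measured TCP pose, the force and the opening at its end, in the units of the state.
- readout.get_obs(): the state, without advancing time (a new reading comes with each control period).
- viewer.get_image(name): name is "scene" or "top" or "wrist"; returns the picture (480x640x3 uint8, blue, green, red); there is no depth.
- viewer.calibration(name): a dict with "camera_matrix" (3x3 intrinsics, pixels), "R" (3x3) and "t" (3): a world point X has camera coordinates R X + t. Camera axes: x right, y down, z forward; pixel columns grow to the right and rows downward; lengths in m; the calibration is good to about 2 mm. A picture is of the moment at which its call begins: read the wrist's pose just before it. calibration takes no time and is no camera call; for the wrist camera it gives the pose at the moment of the call.
- ctrl.finish_job(): hands the job in, once; it reports no verdict.
Trained networks look in the newest picture that a camera, given by its name, has taken for a name from the list of things; names that differ only in an ending like _2 or _b are one class to them, and where a whole thing is asked for, a point or a joint stands for the part that bears it (a point fixed in the world has none). Each returns a list of dicts, best first, with "confidence" (0 to 1); they miss things now and then, are a little off and sometimes report something else, mostly with a low value. They report only what shows in the picture. A call takes as long as a camera call.
- nets.masks_of(camera, thing): "region" (480x640 bool, what is visible of it) and "box" ([left, top, right, bottom] in pixels, round what is visible of it).
- nets.pinpoint(camera, thing): "at" ([column, row] in pixels: a listed point, or the origin of a listed thing).
The state is a dict: "t": time; "q": joint angles; "dq": joint speeds; "effort": joint torques, N m; "tool_pos": TCP position; "tool_rot": TCP orientation; "contact_force": force on the tool from outside, world axes, zero at the start; "wrist_torque": the same for the moment, N m; "opening": finger opening in m.
Only numpy, scipy, OpenCV 4.12 (cv2) and the standard library are available. Lean on these libraries where they do the work, as an engineer would, in place of code of your own. Each camera call takes 0.05 s, during which the arm holds its last target. There are 200 camera calls.

## Working session

There is one attempt and no reset: what is moved stays moved. The work goes in short steps, Python scripts to look and compute and a tool call to move; the robot and the scene stay as the last step left them, time stands still between calls to the robot, and variables do not carry over. Pictures are saved under pics/ and viewed, about 8 in all and at most 12, crops included, and the job is handed in when it is done.

Besides the shell and the picture viewer there is one more tool, called as name(argument=value, ...), one argument or row to a line, values as JSON. step_arm: Moves the arm, as the interface text tells. Its arguments: {"type":"object","properties":{"moves":{"type":"array","items":{"type":"array","items":{"type":"array","items":{"type":"number"}}}},"grip":{"type":"number"},"squeeze":{"type":"number"}},"required":["moves"]}

```bash
mkdir -p pics; cat > h.py <<'E'
import numpy as np, cv2
from station import readout, viewer, ctrl, nets
def pin(cam,th):
    r=nets.pinpoint(cam,th)
    return [(np.round(d["at"],1).tolist(),round(d["confidence"],2)) for d in r[:2]]
def ray(c,uv):
    K=np.array(c["camera_matrix"]);R=np.array(c["R"]);t=np.array(c["t"])
    d=R.T@np.linalg.solve(K,[uv[0],uv[1],1.]);return -R.T@t,d/np.linalg.norm(d)
def tri(obs):
    A=np.zeros((3,3));b=np.zeros(3);rs=[ray(*o) for o in obs]
    for o,d in rs:
        P=np.eye(3)-np.outer(d,d);A+=P;b+=P@o
    x=np.linalg.solve(A,b);return x,[np.linalg.norm((np.eye(3)-np.outer(d,d))@(x-o)) for o,d in rs]
def atz(c,uv,z):
    o,d=ray(c,uv);return o+d*(z-o[2])/d[2]
E
python3 - <<'E'
from h import *
ims={n:viewer.get_image(n) for n in("scene","top","wrist")}
for n in("scene","top"): cv2.imwrite(f"pics/{n}0.png",ims[n])
cal={n:viewer.calibration(n) for n in ims}
for th in("vise","block","block_top","parallel_front","parallel_rear","front_end","rear_end","mallet"):
    p={n:pin(n,th) for n in("scene","top")}
    print(th,p)
    if p["scene"] and p["top"]:
        x,e=tri([(cal[n],p[n][0][0]) for n in p]);print("   ",x.round(4),np.round(e,4))
for n in("blank_c","wedge_b","wax_tin","spanner"):
    p=pin("top",n);print(n,p, atz(cal["top"],p[0][0],0.01).round(3) if p else "")
print(readout.get_obs())
E
```

```text
vise {'scene': [([315.6, 242.8], 0.67)], 'top': [([311.4, 226.0], 0.92)]}
    [0.5048 0.1818 0.0111] [0.0033 0.0033]
block {'scene': [([314.5, 219.3], 0.84)], 'top': [([311.0, 224.7], 0.97)]}
    [0.5037 0.1815 0.0755] [0.0035 0.0035]
block_top {'scene': [([314.0, 213.4], 0.92), ([273.2, 211.8], 0.66)], 'top': [([309.0, 225.6], 0.89)]}
    [0.5025 0.1842 0.0895] [0.0014 0.0014]
parallel_front {'scene': [([305.2, 193.3], 0.2)], 'top': [([308.9, 224.7], 0.7), ([197.4, 244.3], 0.68)]}
    [0.4953 0.1881 0.1409] [0.0091 0.0091]
parallel_rear {'scene': [], 'top': []}
front_end {'scene': [([339.5, 252.5], 0.55)], 'top': [([346.9, 232.9], 0.55)]}
    [0.4877 0.1004 0.0479] [0.0005 0.0005]
rear_end {'scene': [([351.3, 241.7], 0.68)], 'top': [([344.4, 215.6], 0.53)]}
    [0.5265 0.1051 0.0483] [0.0005 0.0005]
mallet {'scene': [([459.2, 329.3], 0.59), ([352.5, 242.6], 0.19)], 'top': [([447.8, 214.8], 0.57)]}
    [ 0.5302 -0.1443 -0.0045] [0.0041 0.0041]
blank_c [] 
wedge_b [] 
wax_tin [([241.4, 184.7], 0.6)] [0.606 0.339 0.01 ]
spanner [([198.6, 245.4], 0.94)] [0.468 0.44  0.01 ]
{'t': 1.15, 'q': array([ 1.13798020e+00,  5.26867984e-02,  1.61289057e+00,  2.19560208e-05,
        1.47599182e+00, -1.18960073e-01]), 'dq': array([ 0.00066386, -0.00013924,  0.00017138, -0.000694  , -0.0011937 ,
       -0.00021728]), 'effort': array([ 2.72365060e-05, -3.93694389e+01, -3.70461738e+01, -7.32863327e-06,
        6.42799641e-04, -1.12479660e-05]), 'tool_pos': array([0.19292048, 0.59446794, 0.23131741]), 'tool_rot': array([-2.54129909e+00, -1.84694654e+00, -1.54267356e-05]), 'contact_force': array([0.01991391, 0.21239685, 0.60400045]), 'wrist_torque': array([0.01456139, 0.00949193, 0.02945753]), 'opening': 0.08554332980464263}
```

View pics/scene0.png

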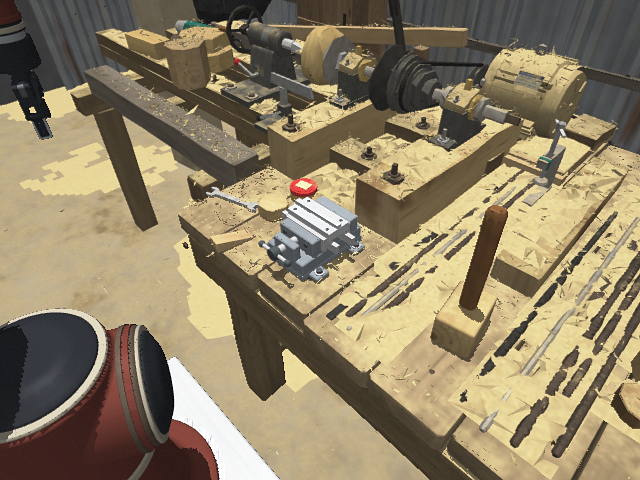

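View pics/top0.png

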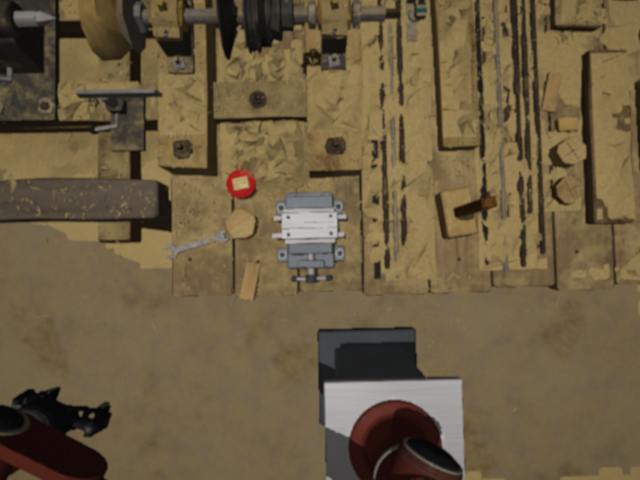

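step_arm(
  moves=[
    [[1.5, -3, 2, -0.125], [1.5, -3, 2, -0.125], [1.5, -3, 2, -0.125], [1.5, -3, 2, -0.125], [1.5, -3, 2, -0.125], [2, -3, 1, -0.125], [2, -3, 1, -0.125], [2, -3, 1, -0.125], [2, -3, 1, -0.125], [2, -3, 1, -0.125]],
  ],
)

```text
t: 1.98
tool_pos: [0.3684, 0.2929, 0.3821]
tool_rot: [-3.141, -0.002, -0.001]
contact_force: [0.7, -0.2, -0.3]
opening: 0.0854
```

step_arm(
  moves=[
    [[1.5, -3.5, 0, 0], [1.5, -3.5, 0, 0], [1.5, -3.5, 0, 0], [0, 0, 0, 0]],
  ],
)

```text
t: 2.32
tool_pos: [0.4149, 0.1845, 0.3814]
tool_rot: [3.139, -0.002, 0.002]
contact_force: [-0.1, 0.8, -0.2]
opening: 0.0855
```

```bash
python3 - <<'E'
from h import *
o=readout.get_obs();print(o["t"],o["tool_pos"],o["tool_rot"],o["contact_force"])
im=viewer.get_image("wrist");c=viewer.calibration("wrist");cv2.imwrite("pics/w1.png",im)
print("cam",-c["R"].T@c["t"],c["R"][2])
for th,z in(("vise",0),("block",.075),("block_top",.093),("front_end",.05),("rear_end",.05),("mallet",0)):
    p=pin("wrist",th);print(th,p,[atz(c,a[0],z).round(4).tolist() for a in p])
E
```

```text
2.3167 [0.41487776 0.18454841 0.38138241] [ 3.13926862e+00 -2.03057652e-03  2.10111584e-03] [-0.05061472  0.83842754 -0.19072997]
cam [0.41445303 0.26718697 0.5244433 ] [-6.27632141e-04 -3.14008865e-01 -9.49419843e-01]
vise [([378.2, 179.1], 0.94), ([367.6, 239.4], 0.26)] [[0.5053, 0.1878, 0.0], [0.4939, 0.0923, 0.0]]
block [([389.0, 187.6], 0.96)] [[0.507, 0.1882, 0.075]]
block_top [([390.6, 194.3], 0.92)] [[0.5058, 0.183, 0.093]]
front_end [([370.0, 240.7], 0.64), ([387.2, 186.3], 0.26)] [[0.4898, 0.107, 0.05], [0.5095, 0.1856, 0.05]]
rear_end [([395.3, 243.0], 0.61)] [[0.5265, 0.1036, 0.05]]
mallet [([383.1, 361.6], 0.77)] [[0.5326, -0.1391, 0.0]]
```

View pics/w1.png

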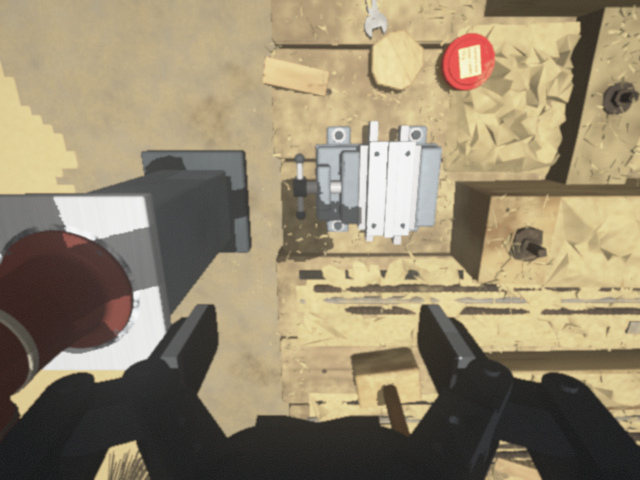

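step_arm(
  moves=[
    [[1.7, -3.35, 0.5, 0], [1.7, -3.35, 0.5, 0], [1.7, -3.35, 0.5, 0], [1.7, -3.35, 0.5, 0], [1.7, -3.35, 0.5, 0], [1.7, -3.35, 0.5, 0], [1.7, -3.35, 0.5, 0], [0, 0, 0, 0], [0, 0, 0, 0]],
  ],
)

```text
t: 3.42
tool_pos: [0.5326, -0.0454, 0.4158]
tool_rot: [-3.141, -0.01, 0.002]
contact_force: [0.5, 0.2, 0.0]
opening: 0.0857
```

```bash
python3 - <<'E'
from h import *
o=readout.get_obs();print(o["t"],o["tool_pos"],o["tool_rot"],o["contact_force"])
im=viewer.get_image("wrist");c=viewer.calibration("wrist");cv2.imwrite("pics/w2.png",im[:,:])
print("cam",-c["R"].T@c["t"])
top=viewer.calibration("top");viewer.get_image("top")
p=pin("wrist","mallet");print(p,[atz(c,a[0],0).round(4).tolist() for a in p])
for cam,cc in(("wrist",c),):
    for m in nets.masks_of(cam,"mallet")[:1]:
        print(cam,m["confidence"],m["box"]);cv2.imwrite(f"pics/m_{cam}.png",m["region"].astype(np.uint8)*255)
m=nets.masks_of("top","block")[0];r=m["region"];v,u=np.nonzero(r)
P=np.array([atz(top,(a,b),.085)[:2] for a,b in zip(u,v)]);print("block top rect",cv2.minAreaRect((P*1000).astype(np.float32)))
E
```

```text
3.4167 [ 0.53255842 -0.04539522  0.41582997] [-3.14102191e+00 -9.65762860e-03  1.85942270e-03] [5.08390956e-01 2.02261411e-01 1.28355888e-04]
cam [0.53232922 0.03571579 0.55911415]
[([317.2, 237.6], 0.55)] [[0.5322, -0.1472, 0.0]]
wrist 0.58 [280.9, 214.8, 354.3, 331.0]
block top rect ((504.1801452636719, 183.783203125), (58.03170394897461, 119.6945571899414), 1.7016607522964478)
```

View pics/w2.png

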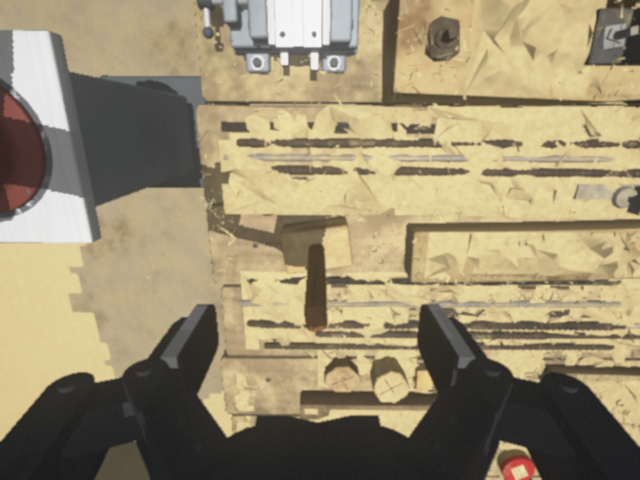

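```bash
python3 - <<'E'
import cv2,numpy as np
a=cv2.imread("pics/w2.png")[200:340,265:365];b=cv2.imread("pics/w1.png")[110:250,310:450]
a=cv2.resize(a,None,fx=4,fy=4,interpolation=2);b=cv2.resize(b,None,fx=2.8571,fy=4,interpolation=2)
cv2.imwrite("pics/crop.png",np.hstack([a,b]));print(a.shape,b.shape)
E
```

```text
(560, 400, 3) (560, 400, 3)
```

View pics/crop.png

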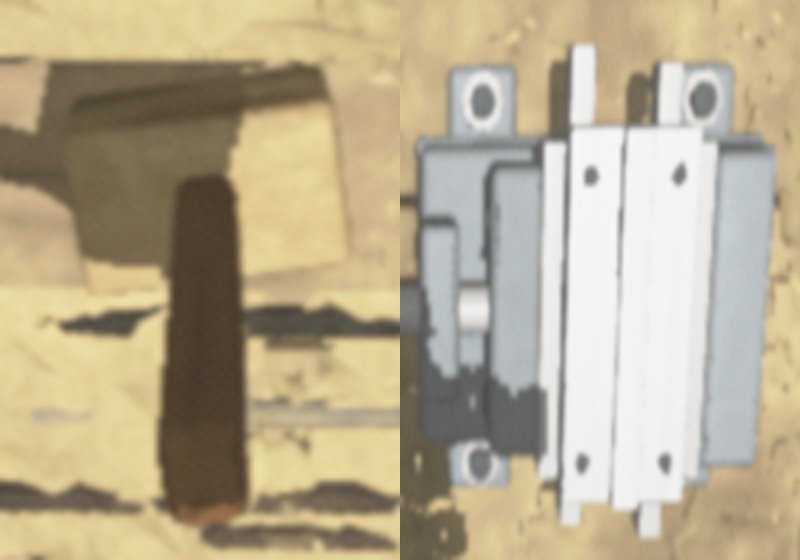

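```bash
python3 - <<'E'
from h import *
c2=viewer.calibration("wrist")
# camera 2 is current; camera1 = shift of camera centre, same orientation approx
c1=dict(c2);C1=np.array([.41445,.26719,.52444]);
import cv2
# orientation at c1: tool_rot differs slightly
R1t,_=cv2.Rodrigues(np.array([3.13926862,-.00203057,.00210112]));R2t,_=cv2.Rodrigues(readout.get_obs()["tool_rot"])
c1["R"]=c2["R"]@R2t@R1t.T;c1["t"]=-c1["R"]@C1
def yaw(P):d=P[1]-P[0];return np.degrees(np.arctan2(d[1],d[0]))
A=lambda X,Y,z:atz(c2,(265+X/4,200+Y/4),z)
for e in(((68,130),(325,100)),((90,292),(348,258)),((68,130),(90,292)),((325,100),(348,258))):
    P=[A(*p,.062) for p in e];print("mallet edge",[p.round(3) for p in P],yaw(P))
print("shaft top",A(208,508,.263),A(207,185,.062))
B=lambda X,Y,z:atz(c1,(310+(X-400)/2.8571,110+Y/4),z)
for n,e,z in(("bl",((565,498),(572,130)),.085),("br",((682,500),(703,130)),.085),("rib",((613,508),(622,130)),.093),("jawR",((755,465),(775,155)),.073),("pf",((571,503),(583,45)),.06),("pr",((651,505),(671,63)),.06),("baseTop",((450,65),(732,65)),.0),("blockEnd-",((565,498),(682,500)),.085)):
    P=[B(*p,z) for p in e];print(n,[p.round(4) for p in P],yaw(P))
P=np.array([B(*p,.085) for p in((565,498),(572,130),(682,500),(703,130))]);print("block ctr",P.mean(0))
E
```

```text
mallet edge [array([ 0.479, -0.119,  0.062]), array([ 0.575, -0.106,  0.062])] 7.538368874993282
mallet edge [array([ 0.487, -0.185,  0.062]), array([ 0.586, -0.17 ,  0.062])] 8.739180200091363
mallet edge [array([ 0.479, -0.119,  0.062]), array([ 0.487, -0.185,  0.062])] -83.83961819006876
mallet edge [array([ 0.575, -0.106,  0.062]), array([ 0.586, -0.17 ,  0.062])] -79.99899177800332
shaft top [ 0.53265052 -0.15269947  0.263     ] [ 0.53170139 -0.14020169  0.062     ]
bl [array([0.4811, 0.1263, 0.085 ]), array([0.4788, 0.2441, 0.085 ])] 91.13185310948425
br [array([0.5354, 0.1256, 0.085 ]), array([0.5347, 0.244 , 0.085 ])] 90.38242729084386
rib [array([0.502 , 0.1254, 0.093 ]), array([0.4985, 0.2445, 0.093 ])] 91.64436247234669
jawR [array([0.5723, 0.1341, 0.073 ]), array([0.5703, 0.2358, 0.073 ])] 91.07826616598975
pf [array([0.4879, 0.1164, 0.06  ]), array([0.4861, 0.2687, 0.06  ])] 90.69521971691354
pr [array([0.5272, 0.1157, 0.06  ]), array([0.5254, 0.2632, 0.06  ])] 90.70057569035093
baseTop [array([0.4289, 0.2621, 0.    ]), array([0.5705, 0.262 , 0.    ])] -0.0356222771209716
blockEnd- [array([0.4811, 0.1263, 0.085 ]), array([0.5354, 0.1256, 0.085 ])] -0.7675871096176822
block ctr [0.50748476 0.18499011 0.085     ]
```

step_arm(
  moves=[
    [[0, -3.35, 0, 0.07], [0, -3.35, 0, 0.07], [0, -3.35, -2, 0], [0, 0, -3.5, 0], [0, 0, -3.5, 0], [0, 0, -3, 0], [0, 0, -2, 0], [0, 0, -2, 0], [0, 0, 0, 0], [0, 0, 0, 0]],
  ],
)

```text
t: 4.5
tool_pos: [0.5313, -0.1444, 0.2555]
tool_rot: [-3.132, -0.233, 0.003]
contact_force: [-0.2, 0.2, 0.5]
opening: 0.0859
```

```bash
python3 - <<'E'
from h import *
o=readout.get_obs();print(o["t"],o["tool_pos"],o["tool_rot"])
im=viewer.get_image("wrist");cv2.imwrite("pics/w3.png",im)
E
```

```text
4.5 [ 0.53131223 -0.14439915  0.25545081] [-3.13188564e+00 -2.32761173e-01  3.11069658e-03]
```

View pics/w3.png

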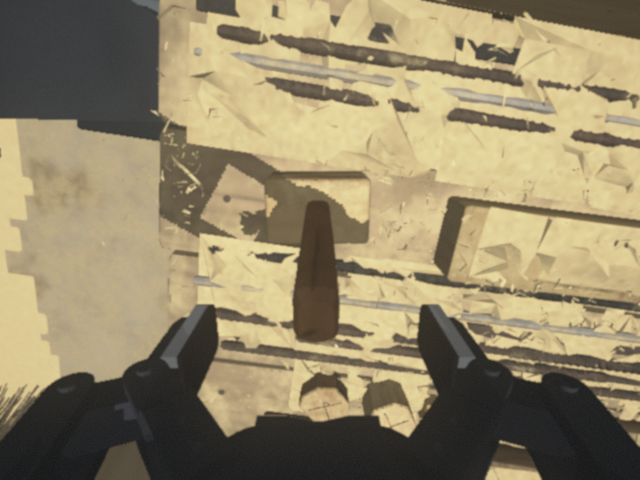

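step_arm(
  moves=[
    [[0.1, -0.1, -2.5, 0], [0, 0, -2.5, 0], [0, 0, 0, 0]],
  ],
)

```text
t: 4.8
tool_pos: [0.5315, -0.1456, 0.2036]
tool_rot: [-3.131, -0.231, 0.007]
contact_force: [-0.6, 1.5, -1.1]
opening: 0.0857
```

step_arm(
  moves=[
    [[0, 0, 0, 0], [0, 0, 0, 0], [0, 0, 0, 0], [0, 0, 0, 0], [0, 0, 0, 0], [0, 0, 0, 0], [0, 0, 0, 0], [0, 0, 0, 0]],
  ],
  grip=1,
  squeeze=110,
)

```text
t: 5.47
tool_pos: [0.5333, -0.147, 0.2079]
tool_rot: [3.132, 0.23, 0.002]
contact_force: [-1.3, -0.6, 6.1]
opening: 0.0202
```

step_arm(
  moves=[
    [[0, 0, 0.5, 0], [0, 0, 1, 0], [0, 0, 2, 0], [0, 0, 3, 0], [0, 0, 3, 0], [0, 0, 3, 0], [0, 0, 2.5, 0], [0, 0, 0, 0], [0, 0, 0, 0], [0, 0, 0, 0]],
  ],
)

```text
t: 6.3
tool_pos: [0.5322, -0.1462, 0.3536]
tool_rot: [-3.131, -0.231, 0.005]
contact_force: [0.1, 0.0, -5.2]
opening: 0.0205
```

```bash
python3 - <<'E'
from h import *
o=readout.get_obs();print(o["t"],o["tool_pos"],o["tool_rot"],o["contact_force"],o["wrist_torque"],o["opening"])
E
```

```text
6.3 [ 0.5322134  -0.14618194  0.35364619] [-3.13122011 -0.23059732  0.00532825] [ 0.14047117  0.01297219 -5.17337605] [-0.00050475  0.08362006 -0.01130622] 0.020504973546661046
```

step_arm(
  moves=[
    [[-0.3, 2, 0, -0.02], [-0.3, 3.5, 0, -0.02], [-0.3, 4, 0, -0.02], [-0.3, 4, 0, -0.02], [-0.3, 4, 0, -0.02], [-0.3, 4, 0, -0.02], [-0.3, 4, 0, -0.01], [-0.3, 3.5, 0, 0], [-0.3, 2.5, 0, 0], [0, 1.5, 0, 0]],
  ],
)

```text
t: 7.13
tool_pos: [0.5039, 0.1863, 0.3523]
tool_rot: [-3.141, -0.032, 0.01]
contact_force: [0.8, -0.8, -4.4]
opening: 0.0201
```

step_arm(
  moves=[
    [[0, 0, 0, 0], [0, 0, -1, 0], [0, 0, -1, 0], [0, 0, -1, 0], [0, 0, 0, 0], [0, 0, 0, 0]],
  ],
)

```text
t: 7.63
tool_pos: [0.5053, 0.1825, 0.3241]
tool_rot: [3.141, 0.025, -0.006]
contact_force: [0.9, 0.0, -4.2]
opening: 0.0205
```

```bash
python3 - <<'E'
from h import *
o=readout.get_obs();print(o["t"],o["tool_pos"],o["tool_rot"],o["contact_force"],o["wrist_torque"],o["opening"])
a=viewer.get_image("wrist");b=viewer.get_image("scene")
for n in("block","block_top","mallet"):print(n,pin("scene",n))
cv2.imwrite("pics/w4.png",np.hstack([cv2.resize(a[60:440,130:530],(400,380)),cv2.resize(b[140:330,250:450],(400,380),interpolation=2)]))
E
```

```text
7.6333 [0.50528714 0.18250124 0.32405827] [ 3.14071795  0.02452076 -0.00568207] [ 0.89887129  0.00968076 -4.16262659] [-0.01939596 -0.05114908  0.0195737 ] 0.020490489369060658
block [([314.0, 218.4], 0.9)]
block_top [([317.0, 212.9], 0.96)]
mallet [([319.2, 201.6], 0.96)]
```

View pics/w4.png

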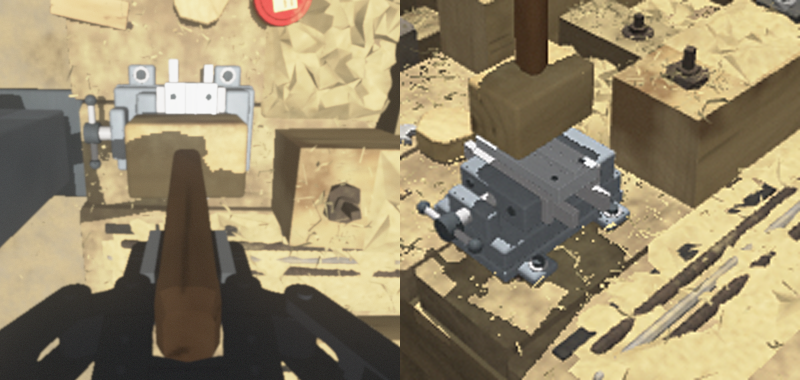

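step_arm(
  moves=[
    [[0, 0, -0.2, 0], [0, 0, -0.2, 0], [0, 0, -0.2, 0], [0, 0, -0.2, 0], [0, 0, -0.2, 0], [0, 0, -0.2, 0], [0, 0, -0.2, 0], [0, 0, -0.1, 0], [0, 0, -0.07, 0], [0, 0, -0.07, 0]],
  ],
)

```text
t: 8.72
tool_pos: [0.5059, 0.1835, 0.3098]
tool_rot: [3.141, 0.027, 0.0]
contact_force: [-0.1, 0.5, -4.6]
opening: 0.0204
```

step_arm(
  moves=[
    [[0, 0, -0.07, 0], [0, 0, -0.07, 0], [0, 0, -0.07, 0], [0, 0, -0.07, 0], [0, 0, -0.07, 0], [0, 0, -0.07, 0], [0, 0, -0.07, 0], [0, 0, -0.07, 0], [0, 0, -0.07, 0], [0, 0, -0.07, 0]],
  ],
)

```text
t: 9.55
tool_pos: [0.5059, 0.1834, 0.3028]
tool_rot: [3.141, 0.027, -0.0]
contact_force: [0.4, -0.1, -3.2]
opening: 0.0206
```

step_arm(
  moves=[
    [[0, 0, -0.06, 0], [0, 0, -0.06, 0], [0, 0, -0.06, 0], [0, 0, -0.06, 0]],
  ],
)

```text
t: 9.88
tool_pos: [0.5059, 0.1834, 0.3004]
tool_rot: [3.141, 0.027, -0.0]
contact_force: [0.0, -0.6, -4.6]
opening: 0.0204
```

step_arm(
  moves=[
    [[0, 0, -0.06, 0], [0, 0, -0.06, 0], [0, 0, -0.06, 0], [0, 0, -0.06, 0]],
  ],
)

```text
t: 10.22
tool_pos: [0.5061, 0.1836, 0.3]
tool_rot: [-3.141, -0.027, -0.002]
contact_force: [-3.4, 0.6, 6.3]
opening: 0.0202
```

step_arm(
  moves=[
    [[0, 0, -0.05, 0], [0, 0, -0.05, 0]],
  ],
)

```text
t: 10.38
tool_pos: [0.5062, 0.1836, 0.3001]
tool_rot: [-3.141, -0.027, -0.003]
contact_force: [-3.9, -0.8, 8.3]
opening: 0.0207
```

step_arm(
  moves=[
    [[0, 0, -0.05, 0], [0, 0, -0.05, 0]],
  ],
)

```text
t: 10.55
tool_pos: [0.5062, 0.1837, 0.2998]
tool_rot: [-3.141, -0.027, -0.004]
contact_force: [-4.4, -0.0, 9.9]
opening: 0.0205
```

step_arm(
  moves=[
    [[0, 0, -0.05, 0], [0, 0, -0.05, 0]],
  ],
)

```text
t: 10.72
tool_pos: [0.5062, 0.1837, 0.2989]
tool_rot: [-3.141, -0.027, -0.004]
contact_force: [-3.9, -0.3, 10.7]
opening: 0.0202
```

step_arm(
  moves=[
    [[0, 0, -0.06, 0], [0, 0, -0.06, 0], [0, 0, -0.06, 0], [0, 0, -0.06, 0]],
  ],
)

```text
t: 11.05
tool_pos: [0.5062, 0.1837, 0.2967]
tool_rot: [-3.141, -0.027, -0.004]
contact_force: [-4.6, -0.9, 11.3]
opening: 0.0205
```

step_arm(
  moves=[
    [[0, 0, -0.06, 0], [0, 0, -0.06, 0], [0, 0, -0.06, 0]],
  ],
)

```text
t: 11.3
tool_pos: [0.5063, 0.1837, 0.2956]
tool_rot: [-3.141, -0.027, -0.005]
contact_force: [-4.8, 0.4, 14.4]
opening: 0.0204
```

step_arm(
  moves=[
    [[0, 0, -0.06, 0], [0, 0, -0.06, 0]],
  ],
)

```text
t: 11.47
tool_pos: [0.5064, 0.1837, 0.2955]
tool_rot: [-3.14, -0.027, -0.006]
contact_force: [-5.9, -0.9, 18.2]
opening: 0.0202
```

step_arm(
  moves=[
    [[0, 0, -0.05, 0], [0, 0, -0.03, 0], [0, 0, 0, 0], [0, 0, 0, 0]],
  ],
)

```text
t: 11.8
tool_pos: [0.5064, 0.1837, 0.2955]
tool_rot: [-3.14, -0.027, -0.007]
contact_force: [-6.0, -1.5, 17.9]
opening: 0.0203
```

```bash
python3 - <<'E'
from h import *
o=readout.get_obs();print(o["t"],o["tool_pos"],o["contact_force"],o["wrist_torque"])
E
```

```text
11.8 [0.50641144 0.18371887 0.29554657] [-6.03340838 -1.46434349 17.87581962] [-0.38932625  2.24916667 -0.0312867 ]
```

step_arm(
  moves=[
    [[0, 0, -0.05, 0], [0, 0, -0.05, 0], [0, 0, 0, 0]],
  ],
)

```text
t: 12.05
tool_pos: [0.5065, 0.1838, 0.2955]
tool_rot: [-3.14, -0.027, -0.008]
contact_force: [-6.3, -1.1, 22.4]
opening: 0.0202
```

step_arm(
  moves=[
    [[0, 0, 0, 0]],
  ],
)

```text
t: 12.13
tool_pos: [0.5065, 0.1838, 0.2955]
tool_rot: [-3.14, -0.027, -0.008]
contact_force: [-7.5, -1.7, 21.1]
opening: 0.0203
```

step_arm(
  moves=[
    [[0, 0, 0.2, 0], [0, 0, 0.3, 0], [0, 0, 0.5, 0], [0, 0, 1, 0], [0, 0, 1.5, 0], [0, 0, 1.5, 0], [0, 0, 1.5, 0], [0, 0, 0, 0]],
  ],
)

```text
t: 12.8
tool_pos: [0.5076, 0.1838, 0.3585]
tool_rot: [-3.14, -0.027, -0.013]
contact_force: [1.3, 0.2, -3.5]
opening: 0.0202
```

```bash
python3 - <<'E'
from h import *
o=readout.get_obs();print(o["t"],o["tool_pos"],o["tool_rot"],o["contact_force"])
a=viewer.get_image("wrist");b=viewer.get_image("scene")
for n in("block","block_top","front_end","rear_end"):print(n,pin("scene",n))
cv2.imwrite("pics/w5.png",np.hstack([cv2.resize(a[60:440,130:530],(400,380)),cv2.resize(b[140:330,250:450],(400,380),interpolation=2)]))
E
```

```text
12.8 [0.50758699 0.1838061  0.35852248] [-3.13976861 -0.02665677 -0.0128777 ] [ 1.28389298  0.24000322 -3.46476603]
block [([314.8, 221.9], 0.59)]
block_top [([317.3, 214.1], 0.76)]
front_end [([315.3, 220.3], 0.71), ([338.7, 249.7], 0.66)]
rear_end [([351.9, 242.1], 0.7)]
```

View pics/w5.png

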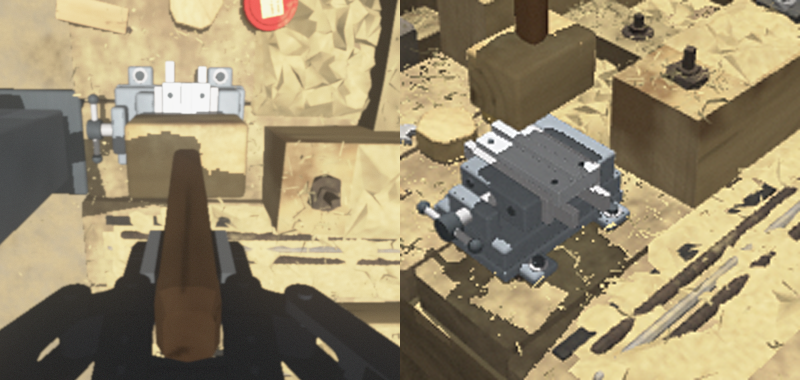

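step_arm(
  moves=[
    [[0.3, -2, 0, 0.02], [0.3, -3.5, 0, 0.02], [0.3, -4, 0, 0.02], [0.3, -4, 0, 0.02], [0.3, -4, 0, 0.02], [0.3, -4, 0, 0.02], [0.3, -4, 0, 0.01], [0.3, -3.5, 0, 0], [0.1, -2.5, 0, 0], [0, -1.5, 0, 0]],
  ],
)

```text
t: 13.93
tool_pos: [0.5304, -0.1496, 0.3515]
tool_rot: [3.133, 0.226, -0.003]
contact_force: [-0.2, 0.7, -4.1]
opening: 0.0203
```

step_arm(
  moves=[
    [[0, 0, -1.5, 0], [0, 0, -3, 0], [0, 0, -3, 0], [0, 0, -3, 0], [0, 0, -2, 0], [0, 0, -1, 0], [0, 0, -0.5, 0], [0, 0, 0, 0], [0, 0, 0, 0]],
  ],
)

```text
t: 14.68
tool_pos: [0.5316, -0.1465, 0.2142]
tool_rot: [3.132, 0.231, 0.003]
contact_force: [-0.0, -0.4, -3.3]
opening: 0.0204
```

Weight still carried; lower gently to contact.

step_arm(
  moves=[
    [[0, 0, -0.2, 0], [0, 0, -0.1, 0], [0, 0, -0.1, 0], [0, 0, -0.1, 0], [0, 0, 0, 0]],
  ],
)

```text
t: 15.1
tool_pos: [0.5309, -0.1466, 0.208]
tool_rot: [3.133, 0.231, 0.0]
contact_force: [-0.6, 0.4, -4.8]
opening: 0.0201
```

step_arm(
  moves=[
    [[0, 0, -0.1, 0], [0, 0, -0.1, 0], [0, 0, 0, 0]],
  ],
)

```text
t: 15.35
tool_pos: [0.5311, -0.1467, 0.208]
tool_rot: [3.132, 0.231, 0.001]
contact_force: [-3.5, 0.8, 5.0]
opening: 0.0201
```

step_arm(
  moves=[
    [[0, 0, 0.1, 0], [0, 0, 0, 0], [0, 0, 0, 0], [0, 0, 0, 0], [0, 0, 0, 0], [0, 0, 0, 0], [0, 0, 0, 0], [0, 0, 0, 0]],
  ],
  grip=0,
)

```text
t: 16.02
tool_pos: [0.5309, -0.1465, 0.2068]
tool_rot: [-3.133, -0.231, 0.0]
contact_force: [0.2, -0.2, -0.6]
opening: 0.0853
```

step_arm(
  moves=[
    [[0, 0, 1, 0], [0, 0, 2, 0], [0, 0, 3, 0], [0, 0, 3, 0], [0, 0, 3, 0], [0, 0, 3, 0], [0, 0, 0, 0], [0, 0, 0, 0]],
  ],
)

```text
t: 16.68
tool_pos: [0.5318, -0.1469, 0.3607]
tool_rot: [3.13, 0.231, 0.009]
contact_force: [0.3, -0.2, -0.5]
opening: 0.0853
```

```bash
python3 - <<'E'
from h import *
o=readout.get_obs();print(o["t"],o["tool_pos"],o["tool_rot"],o["contact_force"],o["opening"])
a=viewer.get_image("wrist");b=viewer.get_image("scene")
cs=viewer.calibration("scene");c=viewer.calibration("wrist")
for n,z in(("front_end",.05),("rear_end",.05),("mallet",0)):
    for m,cc in(("scene",cs),("wrist",c)):
        p=pin(m,n);print(n,m,p,[atz(cc,q[0],z).round(4).tolist() for q in p])
cv2.imwrite("pics/w6.png",np.hstack([cv2.resize(a,(400,300)),cv2.resize(b[180:380,260:527],(400,300),interpolation=2)]))
E
```

```text
16.6833 [ 0.53179772 -0.1468995   0.36071364] [3.13029487 0.23053439 0.0085163 ] [ 0.34756077 -0.23644889 -0.45017158] 0.08530835266913353
front_end scene [([339.6, 252.2], 0.68)] [[0.4864, 0.0996, 0.05]]
front_end wrist [] []
rear_end scene [([271.6, 212.2], 0.68), ([351.0, 239.4], 0.6)] [[0.4747, 0.2903, 0.05], [0.5293, 0.1092, 0.05]]
rear_end wrist [] []
mallet scene [([458.9, 329.0], 0.72), ([317.3, 244.1], 0.49)] [[0.5301, -0.1477, 0.0], [0.5104, 0.1874, 0.0]]
mallet wrist [([315.1, 181.9], 0.91)] [[0.5269, -0.1462, 0.0]]
```

View pics/w6.png

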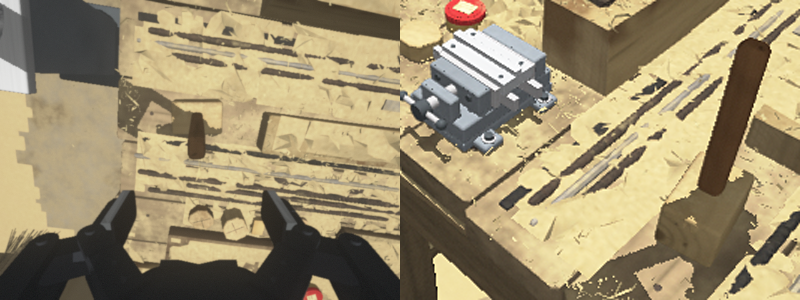

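step_arm(
  moves=[
    [[-0.7, 3.5, 0, -0.02], [-0.7, 3.5, 0, -0.02], [-0.7, 3.5, 0, -0.02], [-0.8, 3.5, 0, -0.02], [-0.8, 3.5, 0, -0.02], [-0.7, 3.5, -1, -0.02], [0, 0, -3.5, -0.01], [0, 0, -4, 0], [0, 0, -4, 0], [0, 0, -4, 0]],
  ],
  grip=1,
  squeeze=60,
)

```text
t: 17.92
tool_pos: [0.4866, 0.0639, 0.1903]
tool_rot: [3.141, 0.028, 0.001]
contact_force: [1.1, -0.9, -0.7]
opening: -0.0004
```

step_arm(
  moves=[
    [[0, 0, -2, 0], [0, 0, 0, 0], [0, 0, 0, 0], [0, 0, 0, 0]],
  ],
)

```text
t: 18.25
tool_pos: [0.4881, 0.0634, 0.174]
tool_rot: [3.141, 0.027, 0.005]
contact_force: [0.6, -0.6, 0.1]
opening: 0.0004
```

```bash
python3 - <<'E'
from h import *
o=readout.get_obs();print(o["t"],o["tool_pos"],o["tool_rot"],o["contact_force"],o["opening"])
a=viewer.get_image("wrist");c=viewer.calibration("wrist")
for n,z in(("front_end",.05),("rear_end",.05)):
    p=pin("wrist",n);print(n,p,[atz(c,q[0],z).round(4).tolist() for q in p])
u=c["camera_matrix"]@(c["R"]@np.array(o["tool_pos"])+c["t"]);print("tcp px",u/u[2])
cv2.imwrite("pics/w7.png",a)
E
```

```text
18.25 [0.48813737 0.06340198 0.17400713] [3.14138522 0.02659717 0.00472067] [ 0.61587922 -0.61954343  0.11004667] 0.00040134734793394487
front_end [([315.7, 173.3], 0.76)] [[0.4874, 0.1074, 0.05]]
rear_end [([368.8, 181.5], 0.95)] [[0.5284, 0.1019, 0.05]]
tcp px [315.31070143 305.16830804   1.        ]
```

View pics/w7.png

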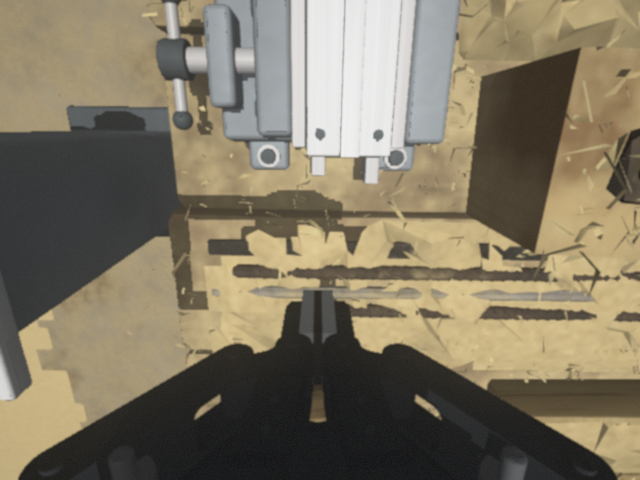

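step_arm(
  moves=[
    [[0, 0, -4, 0], [0, 0, -4, 0], [0, 0, -3, 0], [0, 0, -1.5, 0], [0, 0.5, 0, 0], [0, 0.5, 0, 0], [0, 0.5, 0, 0], [0, 0.5, 0, 0], [0, 0, 0, 0], [0, 0, 0, 0]],
  ],
)

```text
t: 19.23
tool_pos: [0.488, 0.0839, 0.0485]
tool_rot: [3.141, 0.028, 0.004]
contact_force: [0.3, -0.5, -0.7]
opening: -0.0
```

step_arm(
  moves=[
    [[0, 0.1, 0, 0], [0, 0.1, 0, 0], [0, 0.1, 0, 0], [0, 0.1, 0, 0], [0, 0.1, 0, 0]],
  ],
)

```text
t: 19.65
tool_pos: [0.4869, 0.0885, 0.0469]
tool_rot: [-3.141, -0.026, 0.0]
contact_force: [-0.6, 0.5, -0.7]
opening: 0.0002
```

step_arm(
  moves=[
    [[0, 0.07, 0, 0], [0, 0.07, 0, 0], [0, 0.07, 0, 0], [0, 0.07, 0, 0]],
  ],
)

```text
t: 19.98
tool_pos: [0.4869, 0.0913, 0.0469]
tool_rot: [-3.141, -0.027, 0.0]
contact_force: [0.6, 0.0, -0.4]
opening: -0.0001
```

step_arm(
  moves=[
    [[0, 0.07, 0, 0], [0, 0.07, 0, 0], [0, 0.07, 0, 0]],
  ],
)

```text
t: 20.23
tool_pos: [0.4869, 0.0934, 0.0469]
tool_rot: [3.141, 0.027, -0.0]
contact_force: [0.7, 0.7, -0.5]
opening: 0.0005
```

step_arm(
  moves=[
    [[0, 0.07, 0, 0], [0, 0.07, 0, 0]],
  ],
)

```text
t: 20.4
tool_pos: [0.4869, 0.0948, 0.0469]
tool_rot: [-3.141, -0.027, -0.0]
contact_force: [0.6, -1.0, 0.8]
opening: -0.0003
```

step_arm(
  moves=[
    [[0, 0.07, 0, 0], [0, 0.07, 0, 0]],
  ],
)

```text
t: 20.57
tool_pos: [0.4869, 0.0962, 0.0469]
tool_rot: [3.141, 0.027, -0.0]
contact_force: [0.1, 0.9, 0.3]
opening: -0.0002
```

step_arm(
  moves=[
    [[0, 0.06, 0, 0], [0, 0.06, 0, 0]],
  ],
)

```text
t: 20.73
tool_pos: [0.4869, 0.0969, 0.0469]
tool_rot: [3.14, 0.027, -0.0]
contact_force: [0.2, -3.7, -0.2]
opening: 0.0003
```

step_arm(
  moves=[
    [[0, 0.06, 0, 0], [0, 0.06, 0, 0]],
  ],
)

```text
t: 20.9
tool_pos: [0.487, 0.097, 0.047]
tool_rot: [3.137, 0.028, -0.0]
contact_force: [-0.2, -8.3, 0.4]
opening: -0.0003
```

step_arm(
  moves=[
    [[0, 0.06, 0, 0], [0, 0.06, 0, 0]],
  ],
)

```text
t: 21.07
tool_pos: [0.487, 0.0979, 0.0469]
tool_rot: [3.137, 0.027, -0.0]
contact_force: [-0.2, -9.2, -0.1]
opening: 0.0001
```

step_arm(
  moves=[
    [[0, -1, 0, 0], [0, -1.2, 0, 0], [1, 0, 0, 0], [2, 0, 0, 0], [1.05, 0, 0, 0], [0, 0, 0, 0], [0, 0.4, 0, 0], [0, 0.3, 0, 0], [0, 0, 0, 0]],
  ],
)

```text
t: 21.82
tool_pos: [0.5266, 0.0855, 0.0465]
tool_rot: [-3.141, -0.028, 0.002]
contact_force: [0.0, -0.8, -0.1]
opening: -0.0005
```

step_arm(
  moves=[
    [[0, 0.07, 0, 0], [0, 0.07, 0, 0], [0, 0.07, 0, 0], [0, 0.07, 0, 0], [0, 0.07, 0, 0]],
  ],
)

```text
t: 22.23
tool_pos: [0.5273, 0.0884, 0.047]
tool_rot: [-3.141, -0.027, -0.0]
contact_force: [0.3, 0.9, 0.2]
opening: 0.0001
```

step_arm(
  moves=[
    [[0, 0.06, 0, 0], [0, 0.06, 0, 0], [0, 0.06, 0, 0]],
  ],
)

```text
t: 22.48
tool_pos: [0.5274, 0.0901, 0.0469]
tool_rot: [3.141, 0.027, -0.0]
contact_force: [-0.3, -0.3, -0.0]
opening: -0.0003
```

step_arm(
  moves=[
    [[0, 0.06, 0, 0], [0, 0.06, 0, 0]],
  ],
)

```text
t: 22.65
tool_pos: [0.5274, 0.0913, 0.0469]
tool_rot: [-3.141, -0.027, 0.0]
contact_force: [-0.3, -0.0, 0.2]
opening: -0.0
```

step_arm(
  moves=[
    [[0, 0.06, 0, 0], [0, 0.06, 0, 0]],
  ],
)

```text
t: 22.82
tool_pos: [0.5274, 0.0916, 0.0469]
tool_rot: [3.139, 0.027, -0.0]
contact_force: [-0.6, -5.9, -0.1]
opening: 0.0002
```

step_arm(
  moves=[
    [[0, 0.04, 0, 0], [0, 0, 0, 0]],
  ],
)

```text
t: 22.98
tool_pos: [0.5274, 0.0916, 0.0469]
tool_rot: [3.139, 0.027, -0.0]
contact_force: [0.3, -6.0, 1.1]
opening: 0.0003
```

step_arm(
  moves=[
    [[0, -1, 0, 0], [0, -2, 0, 0], [0, -2, 0, 0], [0, 0, 4, 0], [0, 0, 4, 0], [0, 0, 4, 0], [0, 0, 4, 0], [0, 0, 2, 0], [0, 0, 0, 0], [0, 0, 0, 0]],
  ],
)

```text
t: 23.82
tool_pos: [0.5283, 0.0427, 0.2288]
tool_rot: [-3.141, -0.026, -0.006]
contact_force: [0.4, 0.1, 0.1]
opening: 0.0001
```

```bash
python3 - <<'E'
from h import *
o=readout.get_obs();print(o["t"],o["tool_pos"],o["contact_force"])
a=viewer.get_image("wrist");b=viewer.get_image("scene")
cv2.imwrite("pics/w8.png",np.hstack([cv2.resize(a,(400,300)),cv2.resize(b[180:380,260:527],(400,300),interpolation=2)]))
E
```

```text
23.8167 [0.52831861 0.04265926 0.22879901] [0.37544213 0.07624783 0.0765877 ]
```

View pics/w8.png

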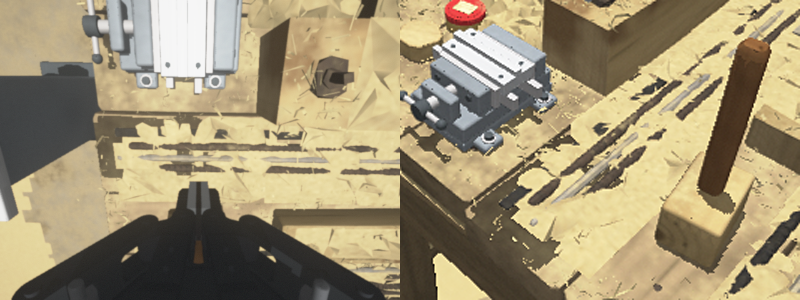

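The mallet is upright, the block is seated, the parallels are in place, and the arm is clear of everything.

```bash
python3 -c "
from station import ctrl;print(ctrl.finish_job())"
```

```text
the job is handed in; nothing more can be done
None
```

I pressed the block down with the mallet, stood the mallet back on its head, pushed on both parallels, and handed the job in at about 24 s. The hand-in gave no verdict.

- **Seating:** The block dropped about 4.6 mm, then stopped dead. The push ended at about 26–27 N, inside the 22–30 N window, though the mallet also pushed sideways with about 6–7 N.
- **Mallet:** It is back close to where it started, let go and upright in the last picture.
- **Front parallel:** It held still at 3.7 N and 8.3 N. I then pushed slightly too far, and it crept about 0.9 mm at 9.2 N. That is under the 15 N limit but above the 3–8 N light push you asked for.
- **Rear parallel:** It held at about 6 N with no movement.
- **Last check:** The arm was clear, the wrist force was near zero, and the block and both parallels looked in place. I didn't check the bystanders one by one, but the arm never went near them.

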